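# Set up the slide mounting station, each thing in its own holder

### The arm

A 6-joint arm with a two-finger parallel gripper is mounted at the origin on a cart in front of the work surface, level with it; the furniture and walls round the work are solid. World frame = base frame: x ahead of the robot, y to its left, z up, the work surface at z = 0. Lengths are in m, angles in rad, forces in N, time in s.
With the tool pointing down it reaches from about 0.3 to 0.85 m from the base axis. Payload 4.2 kg.
Tool frame: the origin (TCP) lies at the very end of the fingers, on their centre line; the grasp point (between the pads) lies 19 mm behind it; z points along the fingers, y is the line along which they close (so a half turn about z gives the same grasp; the last joint's range is limited). The gripper opens to 91 mm and grips with 3 to 60 N. Pads are 32 mm wide; open, the fingers measure 118 mm over their backs; the gripper's body (76 mm by 178 mm) begins 60 mm behind the grasp point.
Start: joints at [-1.194, 0.32, 1.565, -0, 1.257, -0.02], TCP at [0.222, -0.53, 0.214] pointing down, gripper open.
Joint ranges: [-3.11, 3.11], [-0.84, 2.01], [0.21, 2.61], [-1.34, 4.49], [0.05, 2.63], [-2.56, 2.56]. Speed limits (rad/s): [2.57, 2.57, 3.14, 3.14, 3.14, 3.14].

### API

Orientations are given as a unit quaternion [w, x, y, z].
In Python, from workcell import * gives the robot as it stands.
- The arm moves only by the tool move_arm, never from a script. Its argument "series" is a list of rows, each an object of numbers: "x", "y", "z": the shift along the world's x, y, z in mm; "wx", "wy", "wz": the turn, a rotation vector about the world's x, y, z in rad; "claw": the opening, from -1 (shut) to 1 (fully open). A call has exactly 8 rows; each row is the pose to reach, as a shift and turn from the pose commanded when the call began; what a row does not reach only later rows make up. A row lasts 1/12 s, in which the tool goes at most 41.7 mm and 7.16 degrees, less where a joint would pass 70% of its speed; a pose out of reach is approached as far as the arm can. A call with a gripper value outside its range is refused whole. The fingers move at their own pace and stop on an object; "grip_force" is the grip in N (left out, the last holds). Time passes only in rows, so rows that repeat a pose let the fingers close, or fill a call up. It gives the time, the measured TCP pose, the force, the opening and the grip force at its end, in the units of the state.
- observe(): the state, without advancing time (a new reading comes with each control period).
- get_image(name): name is "scene" or "top" or "wrist"; returns (picture, depth): 400x640x3 uint8, red, green, blue; 400x640 float32, m along the optical axis (not along the pixel's ray), 0 where there is no reading.
- camera_info(name): a dict with "fx", "fy", "cx", "cy" (pixels), "world_from_camera" (4x4, takes a point from camera to world coordinates); the wrist camera has in their place "tool_from_camera" (4x4, takes a point from camera to tool coordinates, whose origin is the TCP and whose axes are the flange's). Camera axes: x right, y up, looking along -z (the intrinsics and any distortion apply to the point x, -y, -z); pixel columns grow to the right and rows downward; lengths in m; the calibration is good to about 2 mm. A picture is of the moment at which its call begins: read the wrist's pose just before it. camera_info takes no time and is no camera call.
- job_done(): hands the job in; it is judged then, once.
The state is a dict: "time_s": time; "joints": joint angles; "qd": joint speeds; "joint_torque": joint torques, N m; "eef_pos": TCP position; "tool_rot": TCP orientation; "ft_force": force on the tool from outside, world axes, zero at the start; "wrist_torque": the same for the moment, N m; "width": finger opening in m; "grasp_force": force on a finger pad.
Only numpy, scipy, OpenCV 4.12 (cv2) and the standard library are available. Lean on these libraries where they do the work, as an engineer would, in place of code of your own. Each camera call takes 0.05 s, during which the arm holds its last target. There are 200 camera calls.

### The job

Get this bench ready for mounting slides: seat each of the five loose things on the mat fully home in the holder made for it - the white bottle in the block with the large well, the small brown bottle in the block with the small well, the coverslip box in the square tray, the petri dish in the round nest, and the tweezers lying lengthwise across both wire cradles of their rest, roughly centred. Keep the bottles and the dish upright throughout, and leave everything released and at rest.

Things in the scene. Friction and masses are not known exactly. Their poses are not given: they have to be found in the camera images.
- white_bottle: White plastic bottle with a red screw cap, standing; 107 mm high, round body 54 mm across up to 93 mm, cap 36 mm. Loose, about 0.09 kg. Origin: centre of its underside, z up along the bottle. It stands on the grey-blue bench mat, whose top is 6 mm above the desk.
- brown_bottle: Small brown glass bottle with a white cap, standing; 67 mm high, round body 32 mm across up to 53 mm, cap 20 mm. Loose, about 0.05 kg. Origin: centre of its underside, z up along the bottle. It stands on the grey-blue bench mat, whose top is 6 mm above the desk.
- coverslip_box: Small white square box of cover glasses with a closed lid; 28 x 28 mm, 20 mm high. Loose, about 0.03 kg. Origin: centre of its underside, z up, x and y along its sides. It stands on the grey-blue bench mat, whose top is 6 mm above the desk.
- petri_dish: Closed petri dish lying flat; 62 mm across, 15 mm high, rigid. Loose, about 0.02 kg. Origin: centre of its underside, z up. It stands on the grey-blue bench mat, whose top is 6 mm above the desk.
- tweezers: Fine steel tweezers lying flat, rigid; 118 mm long along their y axis, 12 mm wide along x, 10 mm high. Loose, about 0.02 kg. Origin: middle of their length, at the underside, z up. It stands on the grey-blue bench mat, whose top is 6 mm above the desk.
- big_bottle_block: White square block, 78 x 78 mm, 34 mm high, with one large round well: 62 mm across, floor 4 mm above the underside, mouth sloping out to 72 mm. Holder of the white bottle. Fixed. Origin: centre of its underside, z up. It stands on the grey-blue bench mat, whose top is 6 mm above the desk.
- small_bottle_block: White square block, 54 x 54 mm, 24 mm high, with one small round well: 40 mm across, floor 4 mm above the underside, mouth sloping out to 48 mm. Holder of the brown bottle. Fixed. Origin: centre of its underside, z up. It stands on the grey-blue bench mat, whose top is 6 mm above the desk.
- square_tray: Low white square tray, 52 x 52 mm, 10 mm high, with a square pocket: 36 x 36 mm, floor 3 mm above the underside, mouth sloping out to 44 mm. Holder of the coverslip box. Fixed. Origin: centre of its underside, z up. x and y along its sides. It stands on the grey-blue bench mat, whose top is 6 mm above the desk.
- dish_nest: Flat white round disc, 88 mm across, 7 mm high, with a shallow round recess: 70 mm across, floor 2.5 mm above the underside, mouth sloping out to 78 mm. Holder of the petri dish. Fixed. Origin: centre of its underside, z up. It stands on the grey-blue bench mat, whose top is 6 mm above the desk.
- tweezers_rest: White plate, 46 mm (x) by 94 mm (y), 5 mm thick, with two steel wire cradles across it at y = -36 and +36 mm. The tweezers lie along y in both: cradle floor 10.5 mm above the underside of the plate, 19 mm wide there, sloping out to 30 mm at the top (20 mm above the underside); free between the cradles for the fingers. Fixed. Origin: centre of its underside, z up. On the same mat.

How it is judged:
By the outcome, as a careful person would: the job done as asked, in the order asked, and still so for the second after the job is handed in, with the robot touching nothing.
It also fails if it takes over 112 s, if anything falls off the work surface, if the arm or the gripper's body presses on something with over 40 N, if the wrist force passes 120 N, or if a joint passes its speed limit or range.

## Working session

There is one attempt and no reset: what is moved stays moved. The work goes in short steps, Python scripts to look and compute and a tool call to move; the robot and the scene stay as the last step left them, time stands still between calls to the robot, and variables do not carry over. Pictures are saved under pics/ and viewed, at most 14 in all, crops included, and the job is handed in when it is done.

Besides the shell and the picture viewer there is one more tool, called by a JSON object that holds its "name" and its "arguments", one argument or row to a line. move_arm: Moves the arm, as the interface text tells. Its arguments: {"type":"object","properties":{"series":{"type":"array","items":{"type":"object","properties":{"x":{"type":"number"},"y":{"type":"number"},"z":{"type":"number"},"wx":{"type":"number"},"wy":{"type":"number"},"wz":{"type":"number"},"claw":{"type":"number"}}}},"grip_force":{"type":"number"}},"required":["series"]}

```bash
mkdir -p pics; ls; python3 - <<'E'
from workcell import *
import cv2,numpy as np
np.set_printoptions(precision=4,suppress=True)
s=observe();print(s)
for n in("scene","top","wrist"):
    print(n,camera_info(n))
ims={}
for n in("scene","top"):
    im,d=get_image(n);cv2.imwrite(f"pics/{n}0.png",im[:,:,::-1]);np.savez(f"{n}0.npz",im=im,d=d)
E
```

```text
pics
{'time_s': 0.0, 'joints': array([-1.194 ,  0.3203,  1.5657,  0.    ,  1.2574, -0.02  ]), 'qd': array([-0.0022, -0.0007,  0.001 ,  0.    , -0.0005,  0.0001]), 'joint_torque': array([  0.0017, -41.2457, -23.1974,   0.0727,   0.0459,  -0.0002]), 'eef_pos': array([ 0.222 , -0.5299,  0.2131]), 'tool_rot': array([-0.0008,  0.9804,  0.1971, -0.0001]), 'ft_force': array([ 0.4888, -0.1838,  0.8823]), 'wrist_torque': array([ 0.0065, -0.036 ,  0.0062]), 'grasp_force': 0.0, 'width': 0.0912072280102558}
scene {'fx': 477.08059432720967, 'fy': 477.08059432720967, 'cx': 313.50623366087757, 'cy': 208.5065590773954, 'world_from_camera': array([[ 0.5479,  0.4395, -0.7118, -0.2881],
       [-0.8362,  0.3112, -0.4515, -0.518 ],
       [ 0.0231,  0.8426,  0.538 ,  0.6544],
       [ 0.    ,  0.    ,  0.    ,  1.    ]])}
top {'fx': 475.56936932760203, 'fy': 475.56936932760203, 'cx': 317.6967941564213, 'cy': 198.64736303792628, 'world_from_camera': array([[ 0.0154,  0.9896, -0.1431,  0.34  ],
       [-0.9996,  0.0189,  0.0233,  0.015 ],
       [ 0.0258,  0.1427,  0.9894,  1.1073],
       [ 0.    ,  0.    ,  0.    ,  1.    ]])}
wrist {'fx': 284.68463902144947, 'fy': 284.68463902144947, 'cx': 319.1080927388489, 'cy': 203.58792669559296, 'tool_from_camera': array([[ 0.0004,  0.9566,  0.2914,  0.0827],
       [ 1.    , -0.0004, -0.    ,  0.0009],
       [ 0.0001,  0.2914, -0.9566, -0.1716],
       [ 0.    ,  0.    ,  0.    ,  1.    ]])}
```

View pics/top0.png

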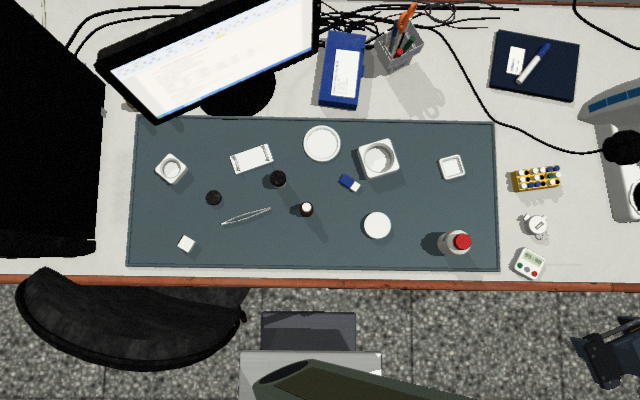

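View pics/scene0.png

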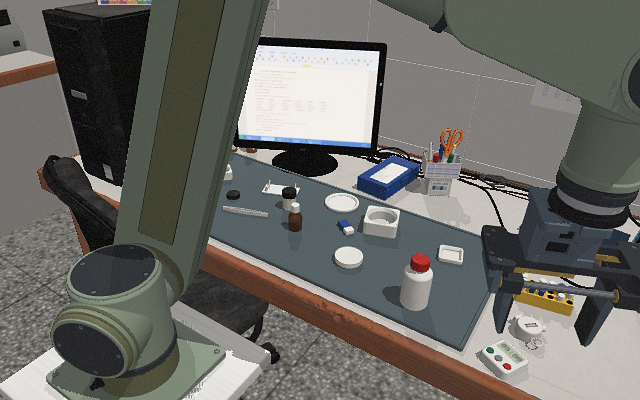

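The top view shows, from left to right: small block (171,169), box (187,243), tweezers (246,215), rest (251,158), brown bottle (306,209), nest (322,143), dish (377,225), big block (379,159), tray (452,167) and white bottle (458,242). The dark jars at (214,198) and (278,179) and the blue eraser at (349,183) are distractors.

```bash
cat > h.py <<'E'
from workcell import *
import cv2,numpy as np
from scipy.spatial.transform import Rotation as Ro
np.set_printoptions(precision=4,suppress=True)
def cam(n,s=None):
    c=camera_info(n)
    if n=="wrist":
        s=s or observe(); T=np.eye(4); q=s["tool_rot"]; T[:3,:3]=Ro.from_quat([q[1],q[2],q[3],q[0]]).as_matrix(); T[:3,3]=s["eef_pos"]
        c["world_from_camera"]=T@c["tool_from_camera"]
    return c
def ray(c,uv,z):
    uv=np.atleast_2d(np.asarray(uv,float)); W=c["world_from_camera"]
    d=np.c_[(uv[:,0]-c["cx"])/c["fx"],-(uv[:,1]-c["cy"])/c["fy"],-np.ones(len(uv))]@W[:3,:3].T
    t=(z-W[2,3])/d[:,2]; return W[:3,3]+d*t[:,None]
def cloud(c,d):
    v,u=np.mgrid[:d.shape[0],:d.shape[1]]; W=c["world_from_camera"]
    p=np.stack([(u-c["cx"])/c["fx"]*d,-(v-c["cy"])/c["fy"]*d,-d],-1)@W[:3,:3].T+W[:3,3]; p[d==0]=np.nan; return p
def white(im,t=150):
    hsv=cv2.cvtColor(im,cv2.COLOR_RGB2HSV); return ((hsv[...,2]>t)&(hsv[...,1]<60)).astype(np.uint8)
def blobs(mask,amin=30):
    cs,_=cv2.findContours(mask,cv2.RETR_EXTERNAL,cv2.CHAIN_APPROX_NONE)
    return [k[:,0] for k in cs if cv2.contourArea(k)>amin]
def rect(xy):  # centre, sides mm, angle deg of world-xy points
    (a,b),(w,h),t=cv2.minAreaRect((xy[:,:2]*1000).astype(np.float32)); return a,b,w,h,t
def st():
    s=observe(); R=Ro.from_quat(np.r_[s["tool_rot"][1:],s["tool_rot"][0]]).as_matrix()
    return "t %.2f tcp %s yaw %.3f tilt %.3f f %s w %.1f gf %.1f"%(s["time_s"],s["eef_pos"]*1000,np.arctan2(R[1,0],R[0,0]),np.arccos(-R[2,2]),s["ft_force"],s["width"]*1000,s["grasp_force"])
E
python3 - <<'E'
from h import *
f=np.load("top0.npz");im=f["im"];d=f["d"];c=cam("top");P=cloud(c,d)
print("mat z",np.nanmedian(P[225:260,250:340,2]))
m=white(im,130);m[:118]=0;m[268:]=0;m[:,:132]=0;m[:,494:]=0
for k in blobs(m,15):
    x0,y0,w,h=cv2.boundingRect(k); z=np.nanpercentile(P[y0:y0+h,x0:x0+w,2],90)
    ctr=k.mean(0); out=[]
    # ray cast on the measured height
    for zz in(z,):
        out.append(np.round(rect(ray(c,k,zz)),1))
    print(ctr.round(),"z90 %.3f"%z,*out)
hsv=cv2.cvtColor(im,cv2.COLOR_RGB2HSV)
r=((hsv[...,1]>150)&((hsv[...,0]<8)|(hsv[...,0]>172))&(hsv[...,2]>100)).astype(np.uint8);r[:215]=0;r[262:]=0;r[:,:430]=0;r[:,490:]=0
for k in blobs(r): print("cap",k.mean(0),rect(ray(c,k,.113)))
v=slice(185,235);crop=np.hstack([cv2.resize(im[a:b,p:q,::-1],(390,300),interpolation=cv2.INTER_CUBIC) for a,b,p,q in[(135,235,200,330),(185,285,430,560)]])
cv2.imwrite("pics/crop0.png",crop)
E
```

```text
mat z 0.005789283534061385
[186. 243.] z90 0.027 [389.1 284.6  30.8  29.7  59.5]
[457. 242.] z90 0.114 [ 397.7 -304.4   51.    45.5   11.5]
[377. 225.] z90 0.023 [ 438.6 -147.6   60.    59.9    0.1]
[253. 212.] z90 0.014 [463.5 137.4   7.3  76.1  15.3]
[306. 207.] z90 0.074 [471.6  16.   19.9  17.5   1. ]
[355. 186.] z90 0.020 [528.4 -97.3  16.7  21.7  54.1]
[452. 166.] z90 0.016 [ 580.8 -325.9   53.3   53.4   16.8]
[171. 168.] z90 0.030 [559.7 327.4  58.9  54.5  51.6]
[251. 158.] z90 0.013 [591.1 146.4  46.9  95.   21.3]
[379. 158.] z90 0.040 [ 592.8 -149.3   79.7   79.1   18.7]
[321. 143.] z90 0.013 [631.8 -17.8  87.1  87.9  64.6]
[423. 119.] z90 0.010 [ 695.7 -261.6    7.5  333.4    1.3]
[133. 139.] z90 0.010 [630.3 424.2 106.5   7.    4. ]
cap [462.8605 241.1628] (399.7551574707031, -315.393310546875, 29.371292114257812, 30.150386810302734, 0.938991129398346)
```

View pics/crop0.png

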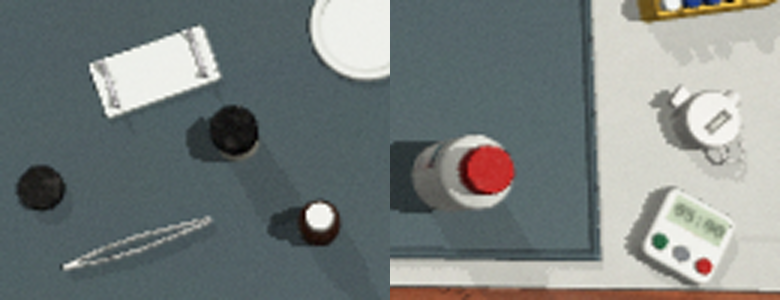

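The crop shows the tweezers running from the fine tip at (65,267) to the blunt end at (212,220). The rest's plate is clear, with a dark jar just to its right, and the white bottle's cap is at (488,170). I'm moving over the white bottle now for a close look.

{"name": "move_arm", "arguments": {
  "series": [
    {"x":25,"y":31,"claw":1},
    {"x":50,"y":62,"claw":1},
    {"x":75,"y":93,"claw":1},
    {"x":100,"y":124,"claw":1},
    {"x":125,"y":155,"claw":1},
    {"x":150,"y":186,"claw":1},
    {"x":177,"y":217,"claw":1},
    {"x":177,"y":217,"claw":1}
  ]
}}

```text
validation failed for argument at $.se...
```

```bash
cat >> h.py <<'E'
def snap(name):
    s=observe(); im,d=get_image("wrist"); c=cam("wrist",s); cv2.imwrite(f"pics/{name}.png",im[:,:,::-1]); np.savez(name+".npz",im=im,d=d); return c,im,d,cloud(c,d)
def circ(P,z0,z1,cx,cy,r,zc=None):
    m=(P[...,2]>z0)&(P[...,2]<z1)&(np.hypot(P[...,0]-cx,P[...,1]-cy)<r)
    q=P[m]; (a,b),rr=cv2.minEnclosingCircle((q[:,:2]*1000).astype(np.float32)); return m.sum(),round(a,1),round(b,1),round(rr,1),q[:,2].mean()
E
python3 - <<'E'
from h import *
print(st())
c,im,d,P=snap("w1")
print("cap",circ(P,.105,.12,.399,-.315,.06))
hsv=cv2.cvtColor(im,cv2.COLOR_RGB2HSV)
r=((hsv[...,1]>150)&((hsv[...,0]<8)|(hsv[...,0]>172))&(hsv[...,2]>80)).astype(np.uint8)
for k in blobs(r,200): print("red",k.mean(0),rect(ray(c,k,.113)))
print("mat",np.nanpercentile(P[...,2],[5,20,50]))
E
```

```text
t 0.10 tcp [ 222.0535 -529.8969  213.1989] yaw 0.397 tilt 0.002 f [-0.1135 -1.1001 -0.4867] w 91.4 gf 0.0
cap (np.int64(0), 0.0, 0.0, 0.0, np.float64(nan))
mat [-0.8413 -0.8371  0.0008]h.py:32: RuntimeWarning: Mean of empty slice.
  q=P[m]; (a,b),rr=cv2.minEnclosingCircle((q[:,:2]*1000).astype(np.float32)); return m.sum(),round(a,1),round(b,1),round(rr,1),q[:,2].mean()
  ret = ret.dtype.type(ret / rcount)
```

View pics/w1.png

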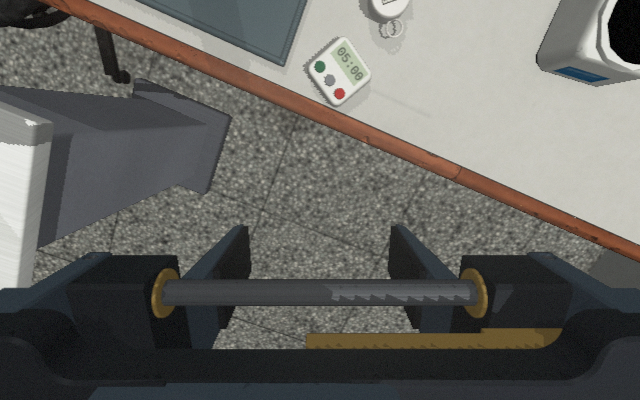

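The move was refused, so the arm hasn't moved: the wrist view shows the floor and desk edge, with the fingertips near (245,230) and (395,230). I'll send the rows again with every field filled.

{"name": "move_arm", "arguments": {
  "series": [
    {"x":25,"y":31,"z":0,"wx":0,"wy":0,"wz":0,"claw":1},
    {"x":50,"y":62,"z":0,"wx":0,"wy":0,"wz":0,"claw":1},
    {"x":75,"y":93,"z":0,"wx":0,"wy":0,"wz":0,"claw":1},
    {"x":100,"y":124,"z":0,"wx":0,"wy":0,"wz":0,"claw":1},
    {"x":125,"y":155,"z":0,"wx":0,"wy":0,"wz":0,"claw":1},
    {"x":150,"y":186,"z":0,"wx":0,"wy":0,"wz":0,"claw":1},
    {"x":177,"y":217,"z":0,"wx":0,"wy":0,"wz":0,"claw":1},
    {"x":177,"y":217,"z":0,"wx":0,"wy":0,"wz":0,"claw":1}
  ]
}}

```text
time_s: 0.82
eef_pos: [0.4028, -0.3082, 0.2139]
tool_rot: [-0.001, 0.98, 0.2, 0.001]
ft_force: [0.2, 0.1, 0.6]
width: 0.0912
grasp_force: 0.0
```

```bash
python3 - <<'E'
from h import *
c,im,d,P=snap("w2")
print(st())
print("cap",circ(P,.105,.12,.399,-.315,.06))
hsv=cv2.cvtColor(im,cv2.COLOR_RGB2HSV)
r=((hsv[...,1]>150)&((hsv[...,0]<8)|(hsv[...,0]>172))&(hsv[...,2]>80)).astype(np.uint8)
for k in blobs(r,200): print("red",k.mean(0),rect(ray(c,k,.113)))
print("mat",np.nanpercentile(P[...,2],[5,20,50]))
E
```

```text
t 0.87 tcp [ 400.9967 -310.6436  213.8322] yaw 0.403 tilt 0.001 f [-0.4802 -1.3776  0.6532] w 90.9 gf 0.0
cap (np.int64(905), 399.0, -316.7, 17.5, np.float64(0.11333774868674308))
red [324.8559 206.8108] (400.7234191894531, -315.7387390136719, 35.87289047241211, 31.33713150024414, 23.14952278137207)
mat [-0.8365  0.0007  0.0072]
```

View pics/w2.png

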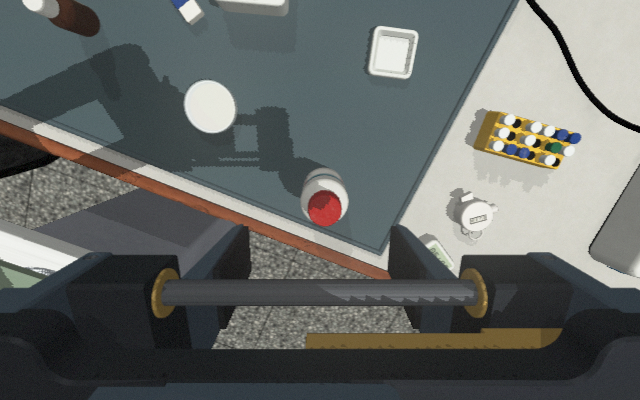

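The wrist view shows the red cap at (325,207), centred under the gripper, with the dish at (210,106) and the tray at (393,52). I'm descending to grasp the bottle's upper body.

{"name": "move_arm", "arguments": {
  "series": [
    {"x":1,"y":-3,"z":-20,"wx":0,"wy":0,"wz":0,"claw":1},
    {"x":1,"y":-3,"z":-50,"wx":0,"wy":0,"wz":0,"claw":1},
    {"x":1,"y":-3,"z":-80,"wx":0,"wy":0,"wz":0,"claw":1},
    {"x":1,"y":-3,"z":-110,"wx":0,"wy":0,"wz":0,"claw":1},
    {"x":1,"y":-3,"z":-135,"wx":0,"wy":0,"wz":0,"claw":1},
    {"x":1,"y":-3,"z":-150,"wx":0,"wy":0,"wz":0,"claw":1},
    {"x":1,"y":-3,"z":-157,"wx":0,"wy":0,"wz":0,"claw":1},
    {"x":1,"y":-3,"z":-157,"wx":0,"wy":0,"wz":0,"claw":0.5}
  ],
  "grip_force": 12
}}

```text
time_s: 1.53
eef_pos: [0.3987, -0.3164, 0.0554]
tool_rot: [-0.001, 0.98, 0.197, -0.001]
ft_force: [-0.6, -0.8, 0.1]
width: 0.0868
grasp_force: 0.0
```

{"name": "move_arm", "arguments": {
  "series": [
    {"x":0,"y":0,"z":0,"wx":0,"wy":0,"wz":0,"claw":0.3},
    {"x":0,"y":0,"z":0,"wx":0,"wy":0,"wz":0,"claw":0.1},
    {"x":0,"y":0,"z":0,"wx":0,"wy":0,"wz":0,"claw":0},
    {"x":0,"y":0,"z":0,"wx":0,"wy":0,"wz":0,"claw":-0.2},
    {"x":0,"y":0,"z":0,"wx":0,"wy":0,"wz":0,"claw":-0.4},
    {"x":0,"y":0,"z":0,"wx":0,"wy":0,"wz":0,"claw":-0.4},
    {"x":0,"y":0,"z":0,"wx":0,"wy":0,"wz":0,"claw":-0.4},
    {"x":0,"y":0,"z":0,"wx":0,"wy":0,"wz":0,"claw":-0.4}
  ],
  "grip_force": 12
}}

```text
time_s: 2.2
eef_pos: [0.4005, -0.3165, 0.0577]
tool_rot: [0.0, 0.98, 0.197, 0.0]
ft_force: [-1.8, 0.9, 5.9]
width: 0.0539
grasp_force: 12.0
```

{"name": "move_arm", "arguments": {
  "series": [
    {"x":0,"y":0,"z":15,"wx":0,"wy":0,"wz":0,"claw":-0.4},
    {"x":0,"y":0,"z":40,"wx":0,"wy":0,"wz":0,"claw":-0.4},
    {"x":5,"y":5,"z":65,"wx":0,"wy":0,"wz":0,"claw":-0.4},
    {"x":20,"y":17,"z":80,"wx":0,"wy":0,"wz":0,"claw":-0.4},
    {"x":40,"y":35,"z":80,"wx":0,"wy":0,"wz":0,"claw":-0.4},
    {"x":65,"y":56,"z":80,"wx":0,"wy":0,"wz":0,"claw":-0.4},
    {"x":90,"y":78,"z":80,"wx":0,"wy":0,"wz":0,"claw":-0.4},
    {"x":115,"y":100,"z":80,"wx":0,"wy":0,"wz":0,"claw":-0.4}
  ],
  "grip_force": 12
}}

```text
time_s: 2.87
eef_pos: [0.516, -0.2153, 0.1368]
tool_rot: [0.0, 0.98, 0.197, -0.0]
ft_force: [1.0, -0.3, -0.8]
width: 0.0534
grasp_force: 12.0
```

{"name": "move_arm", "arguments": {
  "series": [
    {"x":25,"y":22,"z":0,"wx":0,"wy":0,"wz":0,"claw":-0.4},
    {"x":45,"y":39,"z":0,"wx":0,"wy":0,"wz":0,"claw":-0.4},
    {"x":60,"y":52,"z":0,"wx":0,"wy":0,"wz":0,"claw":-0.4},
    {"x":70,"y":61,"z":0,"wx":0,"wy":0,"wz":0,"claw":-0.4},
    {"x":76,"y":66,"z":0,"wx":0,"wy":0,"wz":0,"claw":-0.4},
    {"x":78,"y":67,"z":0,"wx":0,"wy":0,"wz":0,"claw":-0.4},
    {"x":78,"y":67,"z":0,"wx":0,"wy":0,"wz":0,"claw":-0.4},
    {"x":78,"y":67,"z":0,"wx":0,"wy":0,"wz":0,"claw":-0.4}
  ],
  "grip_force": 12
}}

```text
time_s: 3.53
eef_pos: [0.5924, -0.1501, 0.1368]
tool_rot: [0.0, 0.98, 0.197, -0.0]
ft_force: [-0.3, -0.4, -2.1]
width: 0.0538
grasp_force: 12.0
```

```bash
python3 - <<'E'
from h import *
print(st())
c,im,d,P=snap("w3")
for n in [(593,-149)]:
    m=(np.abs(P[...,2]-.040)<.005)&(np.hypot(P[...,0]-.593,P[...,1]+.149)<.07)
    print(m.sum(),rect(P[m]))
print("cap",circ(P,.185,.21,.593,-.149,.06))
for x,y,z,r,n in[(.581,-.326,.016,.045,"tray"),(.632,-.018,.013,.06,"nest"),(.591,.146,.011,.065,"rest"),(.4386,-.1476,.021,.045,"dish")]:
    m=(np.abs(P[...,2]-z)<.004)&(np.hypot(P[...,0]-x,P[...,1]-y)<r)&(white(im,130)>0)
    if m.sum()>50: print(n,m.sum(),np.round(rect(P[m]),1))
E
```

```text
t 3.53 tcp [ 592.4042 -150.081   136.8485] yaw 0.396 tilt 0.001 f [-0.3216 -0.4046 -2.0869] w 53.8 gf 12.0
1777 (593.8734130859375, -149.43856811523438, 74.97088623046875, 78.17585754394531, 18.971284866333008)
cap (np.int64(4168), 601.2, -147.7, 40.3, np.float64(0.19358903405799877))
tray 355 [ 597.6 -321.4   17.2   52.4   14.1]
nest 5017 [632.1 -18.7  86.6  86.8  48.1]
rest 3758 [592.2 143.4  46.   88.2  20.9]
dish 595 [ 431.8 -163.7   31.8   49.5   87. ]
```

View pics/w3.png

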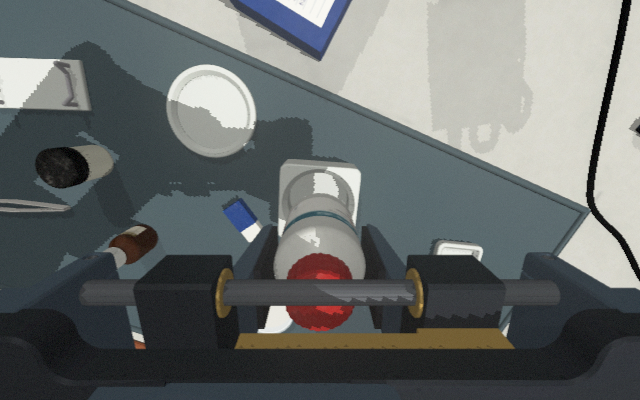

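The wrist view shows the bottle held upright with its cap at (320,290), directly over the big block's well at (320,190). I'm lowering it.

{"name": "move_arm", "arguments": {
  "series": [
    {"x":0,"y":0,"z":-15,"wx":0,"wy":0,"wz":0,"claw":-0.4},
    {"x":0,"y":0,"z":-30,"wx":0,"wy":0,"wz":0,"claw":-0.4},
    {"x":0,"y":0,"z":-44,"wx":0,"wy":0,"wz":0,"claw":-0.4},
    {"x":0,"y":0,"z":-55,"wx":0,"wy":0,"wz":0,"claw":-0.4},
    {"x":0,"y":0,"z":-64,"wx":0,"wy":0,"wz":0,"claw":-0.4},
    {"x":0,"y":0,"z":-71,"wx":0,"wy":0,"wz":0,"claw":-0.4},
    {"x":0,"y":0,"z":-75,"wx":0,"wy":0,"wz":0,"claw":-0.4},
    {"x":0,"y":0,"z":-75,"wx":0,"wy":0,"wz":0,"claw":-0.4}
  ],
  "grip_force": 12
}}

```text
time_s: 4.25
eef_pos: [0.5932, -0.1495, 0.0619]
tool_rot: [0.0, 0.98, 0.197, -0.0]
ft_force: [-0.1, -0.3, 0.1]
width: 0.0539
grasp_force: 12.0
```

{"name": "move_arm", "arguments": {
  "series": [
    {"x":0,"y":0,"z":-1,"wx":0,"wy":0,"wz":0,"claw":0.22},
    {"x":0,"y":0,"z":-1,"wx":0,"wy":0,"wz":0,"claw":0.3},
    {"x":0,"y":0,"z":-1,"wx":0,"wy":0,"wz":0,"claw":0.5},
    {"x":0,"y":0,"z":-1,"wx":0,"wy":0,"wz":0,"claw":0.7},
    {"x":0,"y":0,"z":0,"wx":0,"wy":0,"wz":0,"claw":0.8},
    {"x":0,"y":0,"z":10,"wx":0,"wy":0,"wz":0,"claw":0.8},
    {"x":0,"y":0,"z":35,"wx":0,"wy":0,"wz":0,"claw":0.8},
    {"x":0,"y":0,"z":70,"wx":0,"wy":0,"wz":0,"claw":0.8}
  ]
}}

```text
time_s: 4.92
eef_pos: [0.5913, -0.1488, 0.1307]
tool_rot: [-0.001, 0.98, 0.197, -0.003]
ft_force: [0.6, 0.7, -0.9]
width: 0.0822
grasp_force: 0.0
```

{"name": "move_arm", "arguments": {
  "series": [
    {"x":0,"y":0,"z":30,"wx":0,"wy":0,"wz":0,"claw":0.8},
    {"x":-20,"y":27,"z":40,"wx":0,"wy":0,"wz":0,"claw":0.8},
    {"x":-42,"y":57,"z":40,"wx":0,"wy":0,"wz":0,"claw":0.8},
    {"x":-66,"y":90,"z":40,"wx":0,"wy":0,"wz":0,"claw":0.8},
    {"x":-88,"y":120,"z":40,"wx":0,"wy":0,"wz":0,"claw":0.8},
    {"x":-108,"y":147,"z":40,"wx":0,"wy":0,"wz":0,"claw":0.8},
    {"x":-121,"y":165,"z":40,"wx":0,"wy":0,"wz":0,"claw":0.8},
    {"x":-121,"y":165,"z":40,"wx":0,"wy":0,"wz":0,"claw":0.8}
  ]
}}

```text
time_s: 5.58
eef_pos: [0.4694, 0.0183, 0.173]
tool_rot: [-0.001, 0.98, 0.199, -0.0]
ft_force: [-0.6, -0.7, 0.2]
width: 0.0816
grasp_force: 0.0
```

```bash
python3 - <<'E'
from h import *
c,im,d,P=snap("w4")
print(st())
print("brown cap",circ(P,.068,.080,.4716,.016,.03))
m=white(im,120)
for k in blobs(m,100):
    x,y,w,h=cv2.boundingRect(k);q=P[y:y+h,x:x+w,2]; z=np.nanpercentile(q,80); print(k.mean(0).round(),"z %.3f"%z,np.round(rect(ray(c,k,z)),1))
E
```

```text
t 5.63 tcp [471.3565  16.888  173.1043] yaw 0.400 tilt 0.001 f [-0.1072 -0.5655 -0.4681] w 82.1 gf 0.0
brown cap (np.int64(322), 471.6, 15.2, 10.2, np.float64(0.07340682198076424))
[321. 323.] z -0.835 [-348.4 -345.8  112.9   95.    22.6]
[370. 317.] z 0.008 [ 327.8 -122.7   16.2  124.2    0. ]
[268. 276.] z 0.010 [335.2  34.3  12.   36.1  23. ]
[436. 253.] z 0.231 [514.  -20.8  22.2  10.4  67. ]
[613. 214.] z 0.016 [ 579.4 -324.4   53.    58.5   16.4]
[322. 201.] z 0.074 [473.5  15.6  22.8  18.9  22.6]
[104. 219.] z 0.007 [327.3 243.8  16.2 267.3   0. ]
[429. 183.] z 0.019 [528.  -97.2  15.9  21.4  55.2]
[206. 156.] z 0.015 [454.7 154.6  11.8 118.1  20.4]
[ 81. 165.] z 0.026 [392.9 279.6  34.1  40.9  60.1]
[514. 148.] z 0.094 [ 585.4 -118.9   64.7   94.1   18.8]
[410.  64.] z 0.012 [631.2 -18.9  88.6  88.2  53.6]
[251.  36.] z 0.013 [590.6 145.9  46.4  94.5  20.9]
[556.  33.] z 0.008 [ 735.5 -143.1   82.2  265.3    0. ]
[68.  9.] z 0.029 [539.8 307.   23.5  70.5  22.9]
```

View pics/w4.png

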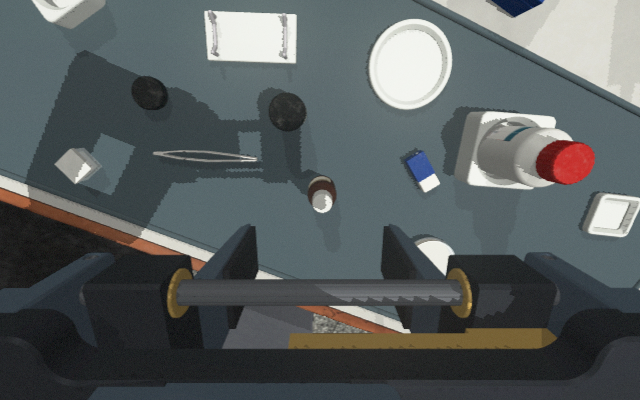

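The wrist view shows the white bottle seated in its block at (515,150), the brown cap at (322,201) under the gripper, and the tweezers from (153,154) to (258,160). Next is the brown bottle grasp.

{"name": "move_arm", "arguments": {
  "series": [
    {"x":0,"y":0,"z":-20,"wx":0,"wy":0,"wz":0,"claw":0.6},
    {"x":0,"y":0,"z":-50,"wx":0,"wy":0,"wz":0,"claw":0.6},
    {"x":0,"y":0,"z":-80,"wx":0,"wy":0,"wz":0,"claw":0.5},
    {"x":0,"y":0,"z":-108,"wx":0,"wy":0,"wz":0,"claw":0.5},
    {"x":0,"y":0,"z":-128,"wx":0,"wy":0,"wz":0,"claw":0.4},
    {"x":0,"y":0,"z":-140,"wx":0,"wy":0,"wz":0,"claw":0.3},
    {"x":0,"y":0,"z":-142,"wx":0,"wy":0,"wz":0,"claw":0.1},
    {"x":0,"y":0,"z":-142,"wx":0,"wy":0,"wz":0,"claw":-0.1}
  ]
}}

```text
time_s: 6.3
eef_pos: [0.4729, 0.015, 0.0296]
tool_rot: [0.0, 0.98, 0.197, -0.0]
ft_force: [0.5, -0.0, 0.1]
width: 0.0485
grasp_force: 0.0
```

{"name": "move_arm", "arguments": {
  "series": [
    {"x":0,"y":0,"z":0,"wx":0,"wy":0,"wz":0,"claw":-0.2},
    {"x":0,"y":0,"z":0,"wx":0,"wy":0,"wz":0,"claw":-0.4},
    {"x":0,"y":0,"z":0,"wx":0,"wy":0,"wz":0,"claw":-0.6},
    {"x":0,"y":0,"z":0,"wx":0,"wy":0,"wz":0,"claw":-0.6},
    {"x":0,"y":0,"z":0,"wx":0,"wy":0,"wz":0,"claw":-0.6},
    {"x":0,"y":0,"z":0,"wx":0,"wy":0,"wz":0,"claw":-0.6},
    {"x":0,"y":0,"z":0,"wx":0,"wy":0,"wz":0,"claw":-0.6},
    {"x":0,"y":0,"z":8,"wx":0,"wy":0,"wz":0,"claw":-0.6}
  ],
  "grip_force": 12
}}

```text
time_s: 6.97
eef_pos: [0.4714, 0.0157, 0.0376]
tool_rot: [-0.0, 0.98, 0.197, -0.001]
ft_force: [-0.6, 0.5, -0.8]
width: 0.0315
grasp_force: 12.0
```

{"name": "move_arm", "arguments": {
  "series": [
    {"x":0,"y":0,"z":25,"wx":0,"wy":0,"wz":0,"claw":-0.6},
    {"x":0,"y":0,"z":50,"wx":0,"wy":0,"wz":0,"claw":-0.6},
    {"x":4,"y":15,"z":70,"wx":0,"wy":0,"wz":0,"claw":-0.6},
    {"x":11,"y":40,"z":82,"wx":0,"wy":0,"wz":0,"claw":-0.6},
    {"x":20,"y":70,"z":82,"wx":0,"wy":0,"wz":0,"claw":-0.6},
    {"x":29,"y":102,"z":82,"wx":0,"wy":0,"wz":0,"claw":-0.6},
    {"x":38,"y":134,"z":82,"wx":0,"wy":0,"wz":0.1,"claw":-0.6},
    {"x":47,"y":166,"z":82,"wx":0,"wy":0,"wz":0.2,"claw":-0.6}
  ]
}}

```text
time_s: 7.63
eef_pos: [0.5189, 0.1831, 0.1204]
tool_rot: [-0.0, 0.955, 0.296, -0.0]
ft_force: [0.8, 0.5, -0.3]
width: 0.0316
grasp_force: 12.0
```

{"name": "move_arm", "arguments": {
  "series": [
    {"x":9,"y":32,"z":0,"wx":0,"wy":0,"wz":0.1,"claw":-0.6},
    {"x":18,"y":64,"z":0,"wx":0,"wy":0,"wz":0.2,"claw":-0.6},
    {"x":26,"y":94,"z":0,"wx":0,"wy":0,"wz":0.3,"claw":-0.6},
    {"x":33,"y":118,"z":0,"wx":0,"wy":0,"wz":0.38,"claw":-0.6},
    {"x":38,"y":135,"z":0,"wx":0,"wy":0,"wz":0.42,"claw":-0.6},
    {"x":41,"y":145,"z":0,"wx":0,"wy":0,"wz":0.44,"claw":-0.6},
    {"x":41,"y":145,"z":0,"wx":0,"wy":0,"wz":0.44,"claw":-0.6},
    {"x":41,"y":145,"z":0,"wx":0,"wy":0,"wz":0.44,"claw":-0.6}
  ]
}}

```text
time_s: 8.3
eef_pos: [0.5596, 0.3261, 0.1197]
tool_rot: [0.0, 0.869, 0.495, -0.001]
ft_force: [-0.0, -1.0, -1.5]
width: 0.0315
grasp_force: 12.0
```

```bash
python3 - <<'E'
from h import *
print(st())
c,im,d,P=snap("w5")
m=(np.abs(P[...,2]-.030)<.004)&(np.hypot(P[...,0]-.560,P[...,1]-.327)<.05)
print(m.sum(),rect(P[m]))
m=white(im,120)
for k in blobs(m,100):
    x,y,w,h=cv2.boundingRect(k);q=P[y:y+h,x:x+w,2]; z=np.nanpercentile(q,80); print(k.mean(0).round(),"z %.3f"%z,np.round(rect(ray(c,k,z)),1))
E
```

```text
t 8.30 tcp [559.6352 326.1036 119.6974] yaw 1.037 tilt 0.002 f [-0.0237 -0.9567 -1.4768] w 31.5 gf 12.0
1339 (560.7468872070312, 328.915771484375, 54.167388916015625, 53.973873138427734, 51.74362564086914)
[167. 321.] z 0.006 [327.3 285.8  14.1  59.6   0.1]
[608. 279.] z 0.108 [726.  190.7   9.2  35.2  27.4]
[320. 269.] z 0.162 [565.  333.5  13.2  17.1  59.4]
[316. 228.] z 0.126 [566.  341.2   9.5  22.6  68.5]
[318. 199.] z 0.031 [561.8 330.5  57.4  54.8  51.7]
[464. 179.] z 0.011 [698.4 271.5  29.1  10.3  90. ]
[559. 195.] z 0.204 [660.3 337.7  23.9  89.4  27.6]
[370.  70.] z 0.008 [664.8 407.5  16.3  22.7  89.3]
[324.  87.] z 0.144 [602.6 405.8  88.7 299.   85.2]
```

View pics/w5.png

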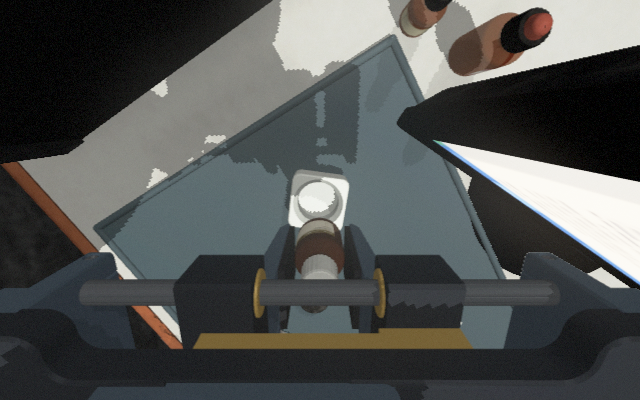

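The wrist view shows the held brown bottle at (320,265) upright, with the small well at (319,198) just ahead. The monitor edge is near (415,115), so I'm checking clearance before lowering.

```bash
python3 - <<'E'
from h import *
s=observe();c=cam("wrist",s);f=np.load("w5.npz");P=cloud(c,f["d"]).reshape(-1,3)
print("cap top",circ(P,.155,.175,.560,.328,.018))
R=Ro.from_quat(np.r_[s["tool_rot"][1:],s["tool_rot"][0]]).as_matrix()
for src in("w5","top0"):
    cc=c if src=="w5" else cam("top"); Q=cloud(cc,np.load(src+".npz")["d"]).reshape(-1,3)
    Q=Q[(Q[:,2]>.08)&(Q[:,2]<.45)]; L=(Q-[.5605,.3285,.12])@R
    m=(np.abs(L[:,0])<.16)&(np.abs(L[:,1])<.2)&~((np.abs(L[:,0])<.06)&(np.abs(L[:,1])<.12))
    g=np.maximum(np.abs(L[:,0])-.038,np.abs(L[:,1])-.089)[m]; o=np.argsort(g)[:400:80]
    print(src,m.sum(),np.c_[Q[m][o],L[m][o,:2],g[o]])
E
```

```text
cap top (np.int64(551), 560.1, 328.1, 17.9, np.float64(0.16076974248420794))
w5 41935 [[0.668  0.3347 0.1843 0.06   0.0893 0.022 ]
 [0.6672 0.3355 0.2115 0.0602 0.0882 0.0222]
 [0.6677 0.3353 0.1548 0.0605 0.0887 0.0225]
 [0.667  0.3361 0.2145 0.0607 0.0877 0.0227]
 [0.6668 0.3365 0.2166 0.0609 0.0873 0.0229]]
top0 13980 [[0.6707 0.3333 0.2822 0.06   0.0923 0.022 ]
 [0.6695 0.3351 0.32   0.0609 0.0904 0.0229]
 [0.6787 0.331  0.3629 0.062  0.1004 0.024 ]
 [0.6666 0.339  0.2229 0.0629 0.0859 0.0249]
 [0.6686 0.3387 0.0971 0.0639 0.0878 0.0259]]
```

```bash
python3 - <<'E'
from h import *
Q=cloud(cam("top"),np.load("top0.npz")["d"]).reshape(-1,3)
Q=Q[(Q[:,2]>.08)&(Q[:,2]<.45)&(np.hypot(Q[:,0]-.56,Q[:,1]-.328)<.25)]
print(len(Q),Q[:,2].min())
for yaw in(0.3,0.6,.8,1.037):
    x=np.array([np.cos(yaw),np.sin(yaw)]);y=np.array([np.sin(yaw),-np.cos(yaw)]);q=Q[:,:2]-[.5605,.3285]
    a,b=q@x,q@y; g=np.maximum(np.abs(a)-.038,np.abs(b)-.089); i=g.argmin(); print(yaw,g[i],Q[i],a[i],b[i])
E
```

```text
27954 0.08000061256639657
0.3 0.056153021976501315 [0.6076 0.4949 0.2156] 0.09415302197650131 -0.14502072998770663
0.6 0.041537586949316856 [0.6968 0.2702 0.0801] 0.07953758694931685 0.1250627509774385
0.8 0.024249422766231418 [0.685  0.2942 0.3627] 0.06213183597804579 0.11324942276623141
1.037 0.011604000991915907 [0.6721 0.3202 0.3514] 0.049604000991915906 0.10032365388462411
```

{"name": "move_arm", "arguments": {
  "series": [
    {"x":0.5,"y":1,"z":-10,"wx":0,"wy":0,"wz":-0.1,"claw":-0.6},
    {"x":0.5,"y":1,"z":-20,"wx":0,"wy":0,"wz":-0.2,"claw":-0.6},
    {"x":0.5,"y":1,"z":-30,"wx":0,"wy":0,"wz":-0.3,"claw":-0.6},
    {"x":0.5,"y":1,"z":-45,"wx":0,"wy":0,"wz":-0.4,"claw":-0.6},
    {"x":0.5,"y":1,"z":-60,"wx":0,"wy":0,"wz":-0.4,"claw":-0.6},
    {"x":0.5,"y":1,"z":-72,"wx":0,"wy":0,"wz":-0.4,"claw":-0.6},
    {"x":0.5,"y":1,"z":-80,"wx":0,"wy":0,"wz":-0.4,"claw":-0.6},
    {"x":0.5,"y":1,"z":-85,"wx":0,"wy":0,"wz":-0.4,"claw":-0.6}
  ]
}}

```text
time_s: 9.02
eef_pos: [0.5606, 0.3271, 0.0345]
tool_rot: [-0.0, 0.95, 0.313, -0.0]
ft_force: [-1.9, 1.1, 14.6]
width: 0.0318
grasp_force: 12.0
```

{"name": "move_arm", "arguments": {
  "series": [
    {"x":0,"y":0,"z":0,"wx":0,"wy":0,"wz":0,"claw":-0.6},
    {"x":0,"y":0,"z":-1,"wx":0,"wy":0,"wz":0,"claw":-0.28},
    {"x":0,"y":0,"z":-1,"wx":0,"wy":0,"wz":0,"claw":-0.2},
    {"x":0,"y":0,"z":-1,"wx":0,"wy":0,"wz":0,"claw":0},
    {"x":0,"y":0,"z":-1,"wx":0,"wy":0,"wz":0,"claw":0.1},
    {"x":0,"y":0,"z":5,"wx":0,"wy":0,"wz":0,"claw":0.2},
    {"x":0,"y":0,"z":30,"wx":0,"wy":0,"wz":0,"claw":0.2},
    {"x":0,"y":0,"z":65,"wx":0,"wy":0,"wz":0,"claw":0.2}
  ]
}}

```text
time_s: 9.68
eef_pos: [0.5587, 0.3265, 0.0979]
tool_rot: [0.001, 0.95, 0.313, -0.004]
ft_force: [0.7, -0.3, 0.1]
width: 0.0549
grasp_force: 0.0
```

{"name": "move_arm", "arguments": {
  "series": [
    {"x":0,"y":0,"z":25,"wx":0,"wy":0,"wz":0,"claw":0.2},
    {"x":-20,"y":-5,"z":30,"wx":0,"wy":0,"wz":0,"claw":0.2},
    {"x":-50,"y":-12,"z":30,"wx":0,"wy":0,"wz":0.1,"claw":0.2},
    {"x":-82,"y":-20,"z":30,"wx":0,"wy":0,"wz":0.2,"claw":0.2},
    {"x":-115,"y":-29,"z":30,"wx":0,"wy":0,"wz":0.3,"claw":0.2},
    {"x":-145,"y":-36,"z":30,"wx":0,"wy":0,"wz":0.4,"claw":0.2},
    {"x":-171,"y":-43,"z":30,"wx":0,"wy":0,"wz":0.4,"claw":0.2},
    {"x":-171,"y":-43,"z":30,"wx":0,"wy":0,"wz":0.4,"claw":0.2}
  ]
}}

```text
time_s: 10.35
eef_pos: [0.3844, 0.2824, 0.1303]
tool_rot: [0.0, 0.868, 0.496, -0.002]
ft_force: [-0.0, -0.8, -1.0]
width: 0.0548
grasp_force: 0.0
```

```bash
python3 - <<'E'
from h import *
c,im,d,P=snap("w6")
print(st())
m=(np.abs(P[...,2]-.026)<.003)&(np.hypot(P[...,0]-.389,P[...,1]-.285)<.03)
print("box",m.sum(),rect(P[m]))
print("brown cap",circ(P,.070,.085,.5605,.328,.03),circ(P,.027,.033,.5605,.328,.05))
E
```

```text
t 10.40 tcp [387.5713 283.9032 130.7436] yaw 1.038 tilt 0.000 f [-0.7365  0.7475  0.9935] w 54.9 gf 0.0
box 806 (388.98162841796875, 285.7452697753906, 29.28544044494629, 28.383005142211914, 60.09220886230469)
brown cap (np.int64(844), 559.1, 325.2, 10.6, np.float64(0.07681696858068077)) (np.int64(1925), 560.2, 329.3, 35.2, np.float64(0.03020946039347669))
```

View pics/w6.png

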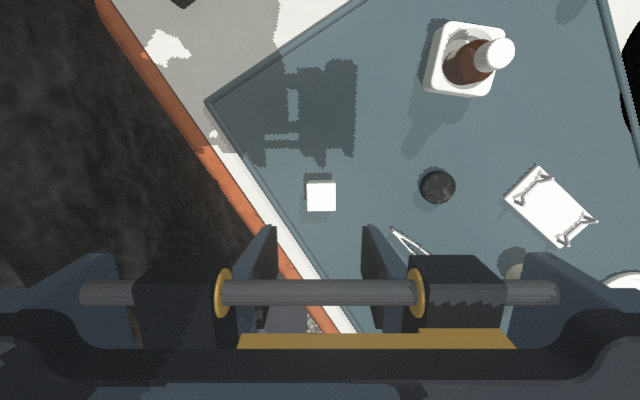

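The wrist view shows the brown bottle seated in its block at (470,60). The box at (321,196) is squared to the fingers, so I'm grasping it.

{"name": "move_arm", "arguments": {
  "series": [
    {"x":-0.5,"y":0.5,"z":-20,"wx":0,"wy":0,"wz":0.01,"claw":0.2},
    {"x":-0.5,"y":0.5,"z":-50,"wx":0,"wy":0,"wz":0.01,"claw":0.2},
    {"x":-0.5,"y":0.5,"z":-80,"wx":0,"wy":0,"wz":0.01,"claw":0.2},
    {"x":-0.5,"y":0.5,"z":-100,"wx":0,"wy":0,"wz":0.01,"claw":0.2},
    {"x":-0.5,"y":0.5,"z":-111,"wx":0,"wy":0,"wz":0.01,"claw":0.2},
    {"x":-0.5,"y":0.5,"z":-116,"wx":0,"wy":0,"wz":0.01,"claw":0.1},
    {"x":-0.5,"y":0.5,"z":-116,"wx":0,"wy":0,"wz":0.01,"claw":-0.1},
    {"x":-0.5,"y":0.5,"z":-116,"wx":0,"wy":0,"wz":0.01,"claw":-0.3}
  ]
}}

```text
time_s: 11.07
eef_pos: [0.3904, 0.2857, 0.0144]
tool_rot: [0.0, 0.866, 0.5, 0.001]
ft_force: [0.0, 0.0, 0.8]
width: 0.0395
grasp_force: 0.0
```

{"name": "move_arm", "arguments": {
  "series": [
    {"x":0,"y":0,"z":0,"wx":0,"wy":0,"wz":0,"claw":-0.5},
    {"x":0,"y":0,"z":0,"wx":0,"wy":0,"wz":0,"claw":-0.7},
    {"x":0,"y":0,"z":0,"wx":0,"wy":0,"wz":0,"claw":-0.7},
    {"x":0,"y":0,"z":0,"wx":0,"wy":0,"wz":0,"claw":-0.7},
    {"x":0,"y":0,"z":0,"wx":0,"wy":0,"wz":0,"claw":-0.7},
    {"x":0,"y":0,"z":12,"wx":0,"wy":0,"wz":0,"claw":-0.7},
    {"x":0,"y":0,"z":40,"wx":0,"wy":0,"wz":0,"claw":-0.7},
    {"x":0,"y":0,"z":76,"wx":0,"wy":0,"wz":0,"claw":-0.7}
  ],
  "grip_force": 8
}}

```text
time_s: 11.73
eef_pos: [0.3871, 0.2837, 0.0888]
tool_rot: [0.0, 0.866, 0.5, -0.003]
ft_force: [0.6, 0.0, -1.1]
width: 0.0291
grasp_force: 8.0
```

{"name": "move_arm", "arguments": {
  "series": [
    {"x":3,"y":-10,"z":25,"wx":0,"wy":0,"wz":0,"claw":-0.7},
    {"x":9,"y":-30,"z":45,"wx":0,"wy":0,"wz":0,"claw":-0.7},
    {"x":19,"y":-60,"z":60,"wx":0,"wy":0,"wz":0,"claw":-0.7},
    {"x":29,"y":-92,"z":60,"wx":0,"wy":0,"wz":0,"claw":-0.7},
    {"x":39,"y":-124,"z":60,"wx":0,"wy":0,"wz":0,"claw":-0.7},
    {"x":49,"y":-156,"z":60,"wx":0,"wy":0,"wz":0,"claw":-0.7},
    {"x":59,"y":-188,"z":60,"wx":0,"wy":0,"wz":0,"claw":-0.7},
    {"x":69,"y":-220,"z":60,"wx":0,"wy":0,"wz":0,"claw":-0.7}
  ]
}}

```text
time_s: 12.4
eef_pos: [0.4579, 0.0636, 0.15]
tool_rot: [-0.0, 0.866, 0.5, -0.0]
ft_force: [0.1, 0.1, -0.1]
width: 0.029
grasp_force: 8.0
```

{"name": "move_arm", "arguments": {
  "series": [
    {"x":11,"y":-35,"z":0,"wx":0,"wy":0,"wz":-0.09,"claw":-0.7},
    {"x":22,"y":-70,"z":0,"wx":0,"wy":0,"wz":-0.18,"claw":-0.7},
    {"x":33,"y":-105,"z":0,"wx":0,"wy":0,"wz":-0.27,"claw":-0.7},
    {"x":44,"y":-140,"z":0,"wx":0,"wy":0,"wz":-0.36,"claw":-0.7},
    {"x":55,"y":-175,"z":0,"wx":0,"wy":0,"wz":-0.45,"claw":-0.7},
    {"x":66,"y":-210,"z":0,"wx":0,"wy":0,"wz":-0.54,"claw":-0.7},
    {"x":77,"y":-245,"z":0,"wx":0,"wy":0,"wz":-0.63,"claw":-0.7},
    {"x":88,"y":-280,"z":0,"wx":0,"wy":0,"wz":-0.72,"claw":-0.7}
  ]
}}

```text
time_s: 13.07
eef_pos: [0.5459, -0.2165, 0.1497]
tool_rot: [-0.0, 0.987, 0.16, -0.0]
ft_force: [0.4, 0.3, 0.3]
width: 0.029
grasp_force: 8.0
```

{"name": "move_arm", "arguments": {
  "series": [
    {"x":10,"y":-32,"z":0,"wx":0,"wy":0,"wz":-0.035,"claw":-0.7},
    {"x":19,"y":-60,"z":0,"wx":0,"wy":0,"wz":-0.035,"claw":-0.7},
    {"x":26,"y":-83,"z":0,"wx":0,"wy":0,"wz":-0.035,"claw":-0.7},
    {"x":32,"y":-100,"z":-12,"wx":0,"wy":0,"wz":-0.035,"claw":-0.7},
    {"x":35,"y":-111.5,"z":-28,"wx":0,"wy":0,"wz":-0.035,"claw":-0.7},
    {"x":35,"y":-111.5,"z":-40,"wx":0,"wy":0,"wz":-0.035,"claw":-0.7},
    {"x":35,"y":-111.5,"z":-50,"wx":0,"wy":0,"wz":-0.035,"claw":-0.7},
    {"x":35,"y":-111.5,"z":-50,"wx":0,"wy":0,"wz":-0.035,"claw":-0.7}
  ]
}}

```text
time_s: 13.73
eef_pos: [0.5789, -0.324, 0.0963]
tool_rot: [-0.003, 0.989, 0.146, -0.003]
ft_force: [-0.6, 0.7, -0.6]
width: 0.0288
grasp_force: 8.0
```

```bash
python3 - <<'E'
from h import *
print(st())
c,im,d,P=snap("w7")
m=(np.abs(P[...,2]-.016)<.003)&(np.hypot(P[...,0]-.581,P[...,1]+.326)<.045)
print("tray",m.sum(),rect(P[m]))
for k in blobs(white(im,120),300):
    x,y,w,h=cv2.boundingRect(k);q=P[y:y+h,x:x+w,2]; z=np.nanpercentile(q,70); print(k.mean(0).round(),"z %.3f"%z,np.round(rect(ray(c,k,z)),1),np.round(rect(ray(c,k,.016)),1))
E
```

```text
t 13.73 tcp [ 578.8826 -324.0139   96.3044] yaw 0.292 tilt 0.008 f [-0.5852  0.6922 -0.6194] w 28.8 gf 8.0
tray 983 (581.7389526367188, -326.6219787597656, 48.931758880615234, 52.04887771606445, 17.09910774230957)
[483. 326.] z 0.032 [ 512.2 -513.6   50.7   53.1   17. ] [ 502.2 -527.9   54.1   56.7   17. ]
[128. 270.] z 0.021 [ 467.6 -164.8   22.1   27.9    9.6] [ 463.4 -161.8   22.6   28.5    9.6]
[321. 228.] z 0.107 [ 595.4 -321.5   62.7   33.3   15.6] [ 558.8 -332.8   98.4   52.3   15.6]
[109. 140.] z 0.089 [ 604.  -180.1   67.3   94.5   23.4] [ 581.4 -130.8   94.6  132.8   23.4]
[566. 117.] z 0.001 [ 713.6 -537.   317.   101.5   65.9] [ 710.6 -524.   299.6   95.9   65.9]
[397. 110.] z 0.007 [ 668.8 -406.4  548.7  176.    67. ] [ 668.5 -402.9  530.7  170.3   67. ]
[12. 53.] z 0.011 [630.1 -51.3  27.6  79.3  88.3] [630.7 -55.8  27.1  77.9  88.3]
```

View pics/w7.png

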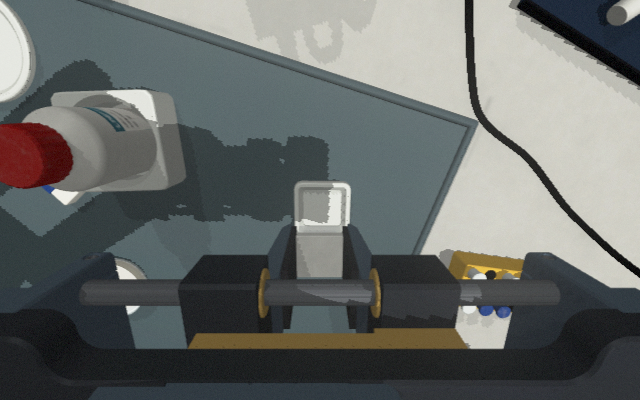

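The wrist view shows the box held at (320,255), squared over the tray at (322,205). I'm lowering it.

{"name": "move_arm", "arguments": {
  "series": [
    {"x":0,"y":0,"z":-15,"wx":0,"wy":0,"wz":0.005,"claw":-0.7},
    {"x":0,"y":0,"z":-32,"wx":0,"wy":0,"wz":0.005,"claw":-0.7},
    {"x":0,"y":0,"z":-48,"wx":0,"wy":0,"wz":0.005,"claw":-0.7},
    {"x":0,"y":0,"z":-62,"wx":0,"wy":0,"wz":0.005,"claw":-0.7},
    {"x":0,"y":0,"z":-72,"wx":0,"wy":0,"wz":0.005,"claw":-0.7},
    {"x":0,"y":0,"z":-78,"wx":0,"wy":0,"wz":0.005,"claw":-0.7},
    {"x":0,"y":0,"z":-82,"wx":0,"wy":0,"wz":0.005,"claw":-0.7},
    {"x":0,"y":0,"z":-82,"wx":0,"wy":0,"wz":0.005,"claw":-0.7}
  ]
}}

```text
time_s: 14.45
eef_pos: [0.5815, -0.326, 0.0182]
tool_rot: [0.0, 0.989, 0.148, 0.0]
ft_force: [-0.6, -0.4, -0.9]
width: 0.0287
grasp_force: 8.0
```

{"name": "move_arm", "arguments": {
  "series": [
    {"x":0,"y":0,"z":0,"wx":0,"wy":0,"wz":0,"claw":-0.36},
    {"x":0,"y":0,"z":0,"wx":0,"wy":0,"wz":0,"claw":-0.3},
    {"x":0,"y":0,"z":0,"wx":0,"wy":0,"wz":0,"claw":-0.2},
    {"x":0,"y":0,"z":0,"wx":0,"wy":0,"wz":0,"claw":-0.1},
    {"x":0,"y":0,"z":8,"wx":0,"wy":0,"wz":0,"claw":0},
    {"x":0,"y":0,"z":30,"wx":0,"wy":0,"wz":0,"claw":0.2},
    {"x":0,"y":0,"z":60,"wx":0,"wy":0,"wz":0,"claw":0.4},
    {"x":0,"y":0,"z":95,"wx":0,"wy":0,"wz":0,"claw":0.6}
  ]
}}

```text
time_s: 15.12
eef_pos: [0.5802, -0.3258, 0.113]
tool_rot: [-0.001, 0.989, 0.148, -0.001]
ft_force: [0.5, 0.3, -0.2]
width: 0.0627
grasp_force: 0.0
```

```bash
python3 - <<'E'
from h import *
print(st())
c,im,d,P=snap("w8")
for z in(.016,.029):
    m=(np.abs(P[...,2]-z)<.003)&(np.hypot(P[...,0]-.581,P[...,1]+.326)<.045)
    print(z,m.sum(),rect(P[m]))
E
```

```text
t 15.12 tcp [ 580.1788 -325.7993  113.0096] yaw 0.297 tilt 0.003 f [ 0.4693  0.3179 -0.2422] w 62.7 gf 0.0
0.016 1257 (580.0472412109375, -327.3844909667969, 52.51502227783203, 51.53976821899414, 15.768754005432129)
0.029 935 (581.6705322265625, -328.1058654785156, 29.65620231628418, 28.73242950439453, 16.38057518005371)
```

{"name": "move_arm", "arguments": {
  "series": [
    {"x":-15,"y":19,"z":7,"wx":0,"wy":0,"wz":0,"claw":0.8},
    {"x":-38,"y":48,"z":7,"wx":0,"wy":0,"wz":0,"claw":0.8},
    {"x":-62,"y":78,"z":7,"wx":0,"wy":0,"wz":0,"claw":0.9},
    {"x":-86,"y":108,"z":7,"wx":0,"wy":0,"wz":0,"claw":0.9},
    {"x":-110,"y":138,"z":7,"wx":0,"wy":0,"wz":0,"claw":0.9},
    {"x":-130,"y":163,"z":7,"wx":0,"wy":0,"wz":0,"claw":0.9},
    {"x":-142.5,"y":178.5,"z":7,"wx":0,"wy":0,"wz":0,"claw":0.9},
    {"x":-142.5,"y":178.5,"z":7,"wx":0,"wy":0,"wz":0,"claw":0.9}
  ]
}}

```text
time_s: 15.83
eef_pos: [0.4354, -0.1451, 0.1205]
tool_rot: [-0.001, 0.989, 0.149, -0.001]
ft_force: [-0.3, 0.4, -0.5]
width: 0.0869
grasp_force: 0.0
```

```bash
python3 - <<'E'
from h import *
c,im,d,P=snap("w9")
print(st())
print("dish",circ(P,.016,.026,.4386,-.1476,.05))
for k in blobs(white(im,130),800):
    x,y,w,h=cv2.boundingRect(k);print(k.mean(0).round(),w,h,np.round(rect(ray(c,k,.021)),1))
E
```

```text
t 15.88 tcp [ 437.8935 -146.843   120.8412] yaw 0.299 tilt 0.001 f [ 1.1136 -0.3707  1.1145] w 86.7 gf 0.0
dish (np.int64(2974), 438.3, -149.1, 31.2, np.float64(0.02177200831299034))
[285. 328.] 70 43 [ 282.3 -154.    58.2   81.1   17.2]
[101. 235.] 206 65 [336.4  55.3 206.8  15.3  89.9]
[323. 201.] 63 62 [ 438.9 -148.7   63.2   61.9   17.2]
[620. 237.] 69 134 [ 487.9 -436.8  152.3   68.5   35.3]
[552. 113.] 68 61 [ 578.4 -322.    51.2   56.8   15.7]
[376.  41.] 112 88 [ 587.1 -158.7   66.    91.5   17.1]
```

{"name": "move_arm", "arguments": {
  "series": [
    {"x":0,"y":-1.5,"z":-20,"wx":0,"wy":0,"wz":0,"claw":0.9},
    {"x":0,"y":-1.5,"z":-50,"wx":0,"wy":0,"wz":0,"claw":0.9},
    {"x":0,"y":-1.5,"z":-76,"wx":0,"wy":0,"wz":0,"claw":0.9},
    {"x":0,"y":-1.5,"z":-94,"wx":0,"wy":0,"wz":0,"claw":0.9},
    {"x":0,"y":-1.5,"z":-103,"wx":0,"wy":0,"wz":0,"claw":0.9},
    {"x":0,"y":-1.5,"z":-107,"wx":0,"wy":0,"wz":0,"claw":0.8},
    {"x":0,"y":-1.5,"z":-107,"wx":0,"wy":0,"wz":0,"claw":0.7},
    {"x":0,"y":-1.5,"z":-107,"wx":0,"wy":0,"wz":0,"claw":0.5}
  ]
}}

```text
time_s: 16.55
eef_pos: [0.4399, -0.15, 0.0137]
tool_rot: [0.001, 0.989, 0.148, 0.001]
ft_force: [-0.1, -0.7, 0.2]
width: 0.0736
grasp_force: 0.0
```

{"name": "move_arm", "arguments": {
  "series": [
    {"x":0,"y":0,"z":0,"wx":0,"wy":0,"wz":0,"claw":0.35},
    {"x":0,"y":0,"z":0,"wx":0,"wy":0,"wz":0,"claw":0.2},
    {"x":0,"y":0,"z":0,"wx":0,"wy":0,"wz":0,"claw":0.1},
    {"x":0,"y":0,"z":0,"wx":0,"wy":0,"wz":0,"claw":0.1},
    {"x":0,"y":0,"z":0,"wx":0,"wy":0,"wz":0,"claw":0.1},
    {"x":0,"y":0,"z":0,"wx":0,"wy":0,"wz":0,"claw":0.1},
    {"x":0,"y":0,"z":10,"wx":0,"wy":0,"wz":0,"claw":0.1},
    {"x":0,"y":0,"z":30,"wx":0,"wy":0,"wz":0,"claw":0.1}
  ],
  "grip_force": 8
}}

```text
time_s: 17.22
eef_pos: [0.4368, -0.1486, 0.0418]
tool_rot: [-0.001, 0.989, 0.148, -0.002]
ft_force: [-0.9, 0.4, -0.3]
width: 0.061
grasp_force: 8.0
```

{"name": "move_arm", "arguments": {
  "series": [
    {"x":0,"y":0,"z":25,"wx":0,"wy":0,"wz":0,"claw":0.1},
    {"x":0,"y":2,"z":55,"wx":0,"wy":0,"wz":0,"claw":0.1},
    {"x":5,"y":15,"z":80,"wx":0,"wy":0,"wz":0,"claw":0.1},
    {"x":20,"y":35,"z":97,"wx":0,"wy":0,"wz":0,"claw":0.1},
    {"x":45,"y":55,"z":100,"wx":0,"wy":0,"wz":0,"claw":0.1},
    {"x":72,"y":73,"z":100,"wx":0,"wy":0,"wz":0,"claw":0.1},
    {"x":100,"y":90,"z":100,"wx":0,"wy":0,"wz":0,"claw":0.1},
    {"x":128,"y":106,"z":100,"wx":0,"wy":0,"wz":0,"claw":0.1}
  ]
}}

```text
time_s: 17.88
eef_pos: [0.5674, -0.0421, 0.1432]
tool_rot: [0.0, 0.989, 0.148, -0.0]
ft_force: [0.9, -1.1, -0.5]
width: 0.0613
grasp_force: 8.0
```

{"name": "move_arm", "arguments": {
  "series": [
    {"x":25,"y":12,"z":0,"wx":0,"wy":0,"wz":0,"claw":0.1},
    {"x":45,"y":18,"z":0,"wx":0,"wy":0,"wz":0,"claw":0.1},
    {"x":58,"y":22,"z":0,"wx":0,"wy":0,"wz":0,"claw":0.1},
    {"x":65,"y":24.5,"z":-12,"wx":0,"wy":0,"wz":0,"claw":0.1},
    {"x":65,"y":24.5,"z":-30,"wx":0,"wy":0,"wz":0,"claw":0.1},
    {"x":65,"y":24.5,"z":-45,"wx":0,"wy":0,"wz":0,"claw":0.1},
    {"x":65,"y":24.5,"z":-53,"wx":0,"wy":0,"wz":0,"claw":0.1},
    {"x":65,"y":24.5,"z":-53,"wx":0,"wy":0,"wz":0,"claw":0.1}
  ]
}}

```text
time_s: 18.55
eef_pos: [0.6293, -0.0189, 0.0871]
tool_rot: [-0.001, 0.989, 0.148, -0.003]
ft_force: [-0.5, -0.7, -0.2]
width: 0.0615
grasp_force: 8.0
```

```bash
python3 - <<'E'
from h import *
print(st())
c,im,d,P=snap("w10")
m=(np.abs(P[...,2]-.013)<.003)&(np.hypot(P[...,0]-.632,P[...,1]+.0185)<.06)
q=P[m][:,:2]*1000;print(m.sum(),q.min(0),q.max(0))
# fit circle of radius 44 to the outer visible rim
k=max(blobs(((np.abs(P[...,2]-.011)<.006)&(np.hypot(P[...,0]-.632,P[...,1]+.0185)<.055)&(white(im,120)>0)).astype(np.uint8)),key=len)
p=ray(c,k,.013)[:,:2]*1000
from scipy.optimize import least_squares
sel=np.abs(np.hypot(*(p-[632,-18.5]).T)-44)<5
print(sel.sum(),least_squares(lambda x:np.hypot(*(p[sel]-x).T)-44,[632,-18.5],loss="soft_l1").x)
E
```

```text
t 18.55 tcp [629.3365 -18.9195  87.086 ] yaw 0.297 tilt 0.006 f [-0.4766 -0.7354 -0.2444] w 61.5 gf 8.0
2066 [601.8616 -62.4397] [691.417   24.9944]
189 [631.3794 -18.9455]
```

View pics/w10.png

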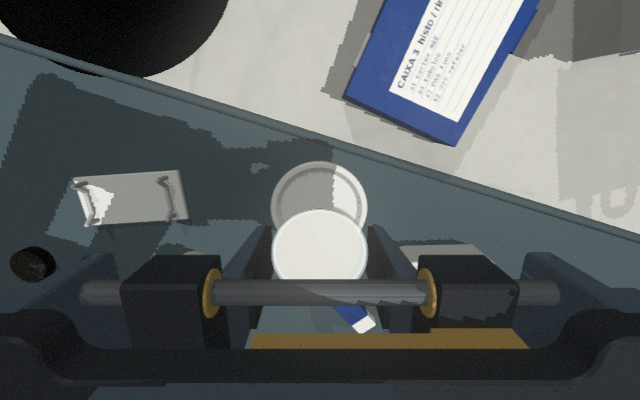

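The wrist view shows the dish held flat at (320,245), in line with the nest at (319,205). I'm lowering it.

{"name": "move_arm", "arguments": {
  "series": [
    {"x":0,"y":0,"z":-14,"wx":0,"wy":0,"wz":0,"claw":0.1},
    {"x":0,"y":0,"z":-30,"wx":0,"wy":0,"wz":0,"claw":0.1},
    {"x":0,"y":0,"z":-45,"wx":0,"wy":0,"wz":0,"claw":0.1},
    {"x":0,"y":0,"z":-57,"wx":0,"wy":0,"wz":0,"claw":0.1},
    {"x":0,"y":0,"z":-66,"wx":0,"wy":0,"wz":0,"claw":0.1},
    {"x":0,"y":0,"z":-71,"wx":0,"wy":0,"wz":0,"claw":0.1},
    {"x":0,"y":0,"z":-74,"wx":0,"wy":0,"wz":0,"claw":0.1},
    {"x":0,"y":0,"z":-74,"wx":0,"wy":0,"wz":0,"claw":0.1}
  ]
}}

```text
time_s: 19.27
eef_pos: [0.6321, -0.0189, 0.0163]
tool_rot: [0.0, 0.989, 0.148, 0.0]
ft_force: [-0.6, 0.3, -0.1]
width: 0.0616
grasp_force: 8.0
```

{"name": "move_arm", "arguments": {
  "series": [
    {"x":0,"y":0,"z":0,"wx":0,"wy":0,"wz":0,"claw":0.36},
    {"x":0,"y":0,"z":0,"wx":0,"wy":0,"wz":0,"claw":0.45},
    {"x":0,"y":0,"z":0,"wx":0,"wy":0,"wz":0,"claw":0.55},
    {"x":0,"y":0,"z":0,"wx":0,"wy":0,"wz":0,"claw":0.65},
    {"x":0,"y":0,"z":5,"wx":0,"wy":0,"wz":0,"claw":0.7},
    {"x":0,"y":0,"z":25,"wx":0,"wy":0,"wz":0,"claw":0.7},
    {"x":0,"y":0,"z":55,"wx":0,"wy":0,"wz":0,"claw":0.5},
    {"x":0,"y":0,"z":90,"wx":0,"wy":0,"wz":0,"claw":0.3}
  ]
}}

```text
time_s: 19.93
eef_pos: [0.6304, -0.0188, 0.1056]
tool_rot: [-0.0, 0.989, 0.148, -0.002]
ft_force: [-0.0, -0.1, 0.2]
width: 0.0671
grasp_force: 0.0
```

{"name": "move_arm", "arguments": {
  "series": [
    {"x":-5,"y":5,"z":14,"wx":0,"wy":0,"wz":0,"claw":0.1},
    {"x":-25,"y":25,"z":14,"wx":0,"wy":0,"wz":0.11,"claw":0},
    {"x":-50,"y":50,"z":14,"wx":0,"wy":0,"wz":0.22,"claw":0},
    {"x":-75,"y":75,"z":14,"wx":0,"wy":0,"wz":0.33,"claw":0},
    {"x":-100,"y":100,"z":14,"wx":0,"wy":0,"wz":0.44,"claw":0},
    {"x":-125,"y":125,"z":14,"wx":0,"wy":0,"wz":0.55,"claw":0},
    {"x":-150,"y":148,"z":14,"wx":0,"wy":0,"wz":0.66,"claw":0},
    {"x":-167,"y":164,"z":14,"wx":0,"wy":0,"wz":0.77,"claw":0}
  ]
}}

```text
time_s: 20.6
eef_pos: [0.4617, 0.1466, 0.12]
tool_rot: [-0.0, 0.859, 0.511, -0.001]
ft_force: [1.6, 0.7, 0.5]
width: 0.0456
grasp_force: 0.0
```

{"name": "move_arm", "arguments": {
  "series": [
    {"x":-10,"y":9,"z":0,"wx":0,"wy":0,"wz":0.11,"claw":0},
    {"x":-10,"y":9,"z":0,"wx":0,"wy":0,"wz":0.22,"claw":0},
    {"x":-10,"y":9,"z":0,"wx":0,"wy":0,"wz":0.33,"claw":0},
    {"x":-10,"y":9,"z":0,"wx":0,"wy":0,"wz":0.44,"claw":0},
    {"x":-10,"y":9,"z":0,"wx":0,"wy":0,"wz":0.55,"claw":0},
    {"x":-10,"y":9,"z":0,"wx":0,"wy":0,"wz":0.66,"claw":0},
    {"x":-10,"y":9,"z":0,"wx":0,"wy":0,"wz":0.77,"claw":0},
    {"x":-10,"y":9,"z":0,"wx":0,"wy":0,"wz":0.86,"claw":0}
  ]
}}

```text
time_s: 21.27
eef_pos: [0.4542, 0.1542, 0.12]
tool_rot: [-0.0, 0.569, 0.823, 0.0]
ft_force: [0.5, 0.1, 0.7]
width: 0.0457
grasp_force: 0.0
```

```bash
python3 - <<'E'
from h import *
print(st())
c,im,d,P=snap("w11")
print(st())
for k in blobs(white(im,100),80):
    z=.0145; r=np.array(rect(ray(c,k,z)))
    if np.hypot(r[0]-455,r[1]-155)<45: print("tw",k.mean(0).round(),r.round(1))
    r=np.array(rect(ray(c,k,.011)))
    if np.hypot(r[0]-591,r[1]-146)<25: print("rest",k.mean(0).round(),r.round(1))
    r=np.array(rect(ray(c,k,.0235)))
    if np.hypot(r[0]-632,r[1]+18)<25: print("dish",r.round(1))
E
```

```text
t 21.27 tcp [454.2372 154.2246 120.0191] yaw 1.932 tilt 0.000 f [0.5487 0.0601 0.7453] w 45.7 gf 0.0
t 21.32 tcp [454.2009 154.1915 119.9813] yaw 1.934 tilt 0.000 f [-0.1506 -0.5586 -0.64  ] w 45.8 gf 0.0
```

View pics/w11.png

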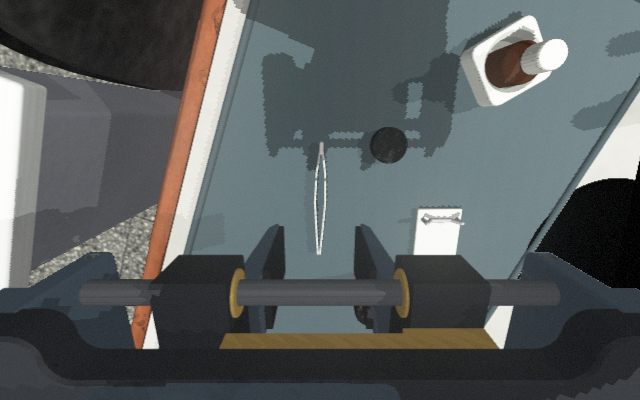

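The wrist view shows the tweezers almost aligned with the tool, tip at (321,143) and blunt end at (319,253). A black disc sits at (388,145), to the side. I'm converting these to positions.

```bash
python3 - <<'E'
from h import *
s=observe();c=cam("wrist",s);f=np.load("w11.npz");im=f["im"]
g=im.max(2).astype(int); m=(g>125).astype(np.uint8); m[:,:295]=0;m[:,345:]=0;m[:135]=0;m[262:]=0
m=cv2.morphologyEx(m,cv2.MORPH_CLOSE,np.ones((5,5)))
for k in blobs(m,20):
    r=rect(ray(c,k,.013)); print(k.min(0),k.max(0),np.round(r,1))
print("ends",ray(c,[[319,254],[321,142]],.013)*1000)
q=s["tool_rot"];R=Ro.from_quat(np.r_[q[1:],q[0]]).as_matrix()
print("disc tool frame mm",(ray(c,[[388,145],[371,145],[388,163]],.02)-s["eef_pos"])@R*1000)
E
```

```text
[295 142] [344 261] [456.2 150.   53.4 127.2  20.9]
[329 135] [344 138] [446.8 220.   14.3   2.8  20.9]
ends [[475.3142  98.2192  13.    ]
 [434.8526 209.8814  13.    ]]
disc tool frame mm [[56.7754 64.5598 99.9721]
 [56.7682 48.6093 99.9744]
 [39.8555 65.7592 99.9718]]
```

{"name": "move_arm", "arguments": {
  "series": [
    {"x":0.5,"y":-0.5,"z":-20,"wx":0,"wy":0,"wz":-0.008,"claw":0},
    {"x":0.5,"y":-0.5,"z":-48,"wx":0,"wy":0,"wz":-0.008,"claw":0},
    {"x":0.5,"y":-0.5,"z":-75,"wx":0,"wy":0,"wz":-0.008,"claw":-0.1},
    {"x":0.5,"y":-0.5,"z":-95,"wx":0,"wy":0,"wz":-0.008,"claw":-0.2},
    {"x":0.5,"y":-0.5,"z":-106,"wx":0,"wy":0,"wz":-0.008,"claw":-0.2},
    {"x":0.5,"y":-0.5,"z":-112,"wx":0,"wy":0,"wz":-0.008,"claw":-0.3},
    {"x":0.5,"y":-0.5,"z":-112,"wx":0,"wy":0,"wz":-0.008,"claw":-0.5},
    {"x":0.5,"y":-0.5,"z":-112,"wx":0,"wy":0,"wz":-0.008,"claw":-0.7}
  ]
}}

```text
time_s: 21.98
eef_pos: [0.4554, 0.1538, 0.0082]
tool_rot: [0.0, 0.574, 0.819, 0.0]
ft_force: [0.8, 0.2, -0.6]
width: 0.0215
grasp_force: 0.0
```

{"name": "move_arm", "arguments": {
  "series": [
    {"x":0,"y":0,"z":0,"wx":0,"wy":0,"wz":0,"claw":-0.9},
    {"x":0,"y":0,"z":0,"wx":0,"wy":0,"wz":0,"claw":-1},
    {"x":0,"y":0,"z":0,"wx":0,"wy":0,"wz":0,"claw":-1},
    {"x":0,"y":0,"z":0,"wx":0,"wy":0,"wz":0,"claw":-1},
    {"x":0,"y":0,"z":0,"wx":0,"wy":0,"wz":0,"claw":-1},
    {"x":0,"y":0,"z":0,"wx":0,"wy":0,"wz":0,"claw":-1},
    {"x":0,"y":0,"z":10,"wx":0,"wy":0,"wz":0,"claw":-1},
    {"x":0,"y":0,"z":30,"wx":0,"wy":0,"wz":0,"claw":-1}
  ],
  "grip_force": 8
}}

```text
time_s: 22.65
eef_pos: [0.4532, 0.153, 0.0364]
tool_rot: [-0.002, 0.574, 0.819, -0.002]
ft_force: [-0.4, -0.5, 0.8]
width: 0.0111
grasp_force: 8.0
```

{"name": "move_arm", "arguments": {
  "series": [
    {"x":0,"y":0,"z":25,"wx":0,"wy":0,"wz":0,"claw":-1},
    {"x":5,"y":0,"z":48,"wx":0,"wy":0,"wz":0,"claw":-1},
    {"x":25,"y":-2,"z":60,"wx":0,"wy":0,"wz":0.018,"claw":-1},
    {"x":55,"y":-4,"z":60,"wx":0,"wy":0,"wz":0.018,"claw":-1},
    {"x":87,"y":-6,"z":60,"wx":0,"wy":0,"wz":0.018,"claw":-1},
    {"x":115,"y":-8,"z":60,"wx":0,"wy":0,"wz":0.018,"claw":-1},
    {"x":130,"y":-8,"z":60,"wx":0,"wy":0,"wz":0.018,"claw":-1},
    {"x":136,"y":-8,"z":60,"wx":0,"wy":0,"wz":0.018,"claw":-1}
  ]
}}

```text
time_s: 23.32
eef_pos: [0.5935, 0.1454, 0.0974]
tool_rot: [0.0, 0.567, 0.824, 0.0]
ft_force: [-0.1, 0.3, 0.2]
width: 0.0111
grasp_force: 8.0
```

{"name": "move_arm", "arguments": {
  "series": [
    {"x":0,"y":0,"z":-10,"wx":0,"wy":0,"wz":0,"claw":-1},
    {"x":0,"y":0,"z":-20,"wx":0,"wy":0,"wz":0,"claw":-1},
    {"x":0,"y":0,"z":-28,"wx":0,"wy":0,"wz":0,"claw":-1},
    {"x":0,"y":0,"z":-28,"wx":0,"wy":0,"wz":0,"claw":-1},
    {"x":0,"y":0,"z":-28,"wx":0,"wy":0,"wz":0,"claw":-1},
    {"x":0,"y":0,"z":-28,"wx":0,"wy":0,"wz":0,"claw":-1},
    {"x":0,"y":0,"z":-28,"wx":0,"wy":0,"wz":0,"claw":-1},
    {"x":0,"y":0,"z":-28,"wx":0,"wy":0,"wz":0,"claw":-1}
  ]
}}

```text
time_s: 23.98
eef_pos: [0.5914, 0.1458, 0.0706]
tool_rot: [0.0, 0.567, 0.824, 0.0]
ft_force: [0.1, 0.1, 0.6]
width: 0.0113
grasp_force: 8.0
```

```bash
python3 - <<'E'
from h import *
print(st())
c,im,d,P=snap("w12")
s,ds=get_image("scene"); t,dt=get_image("top"); np.savez("top1.npz",im=t,d=dt)
cv2.imwrite("pics/s12.png",np.hstack([im[100:300,220:420,::-1].repeat(2,0).repeat(2,1),s[130:330,200:400,::-1].repeat(2,0).repeat(2,1)]))
m=(np.abs(P[...,2]-.011)<.003)&(np.hypot(P[...,0]-.591,P[...,1]-.146)<.06)
print(m.sum(),rect(P[m]))
E
```

```text
t 23.98 tcp [591.3959 145.7984  70.5702] yaw 1.937 tilt 0.001 f [0.0716 0.085  0.5749] w 11.3 gf 8.0
3700 (591.0630493164062, 150.13389587402344, 110.05438232421875, 118.83428955078125, 87.13417053222656)
```

View pics/s12.png

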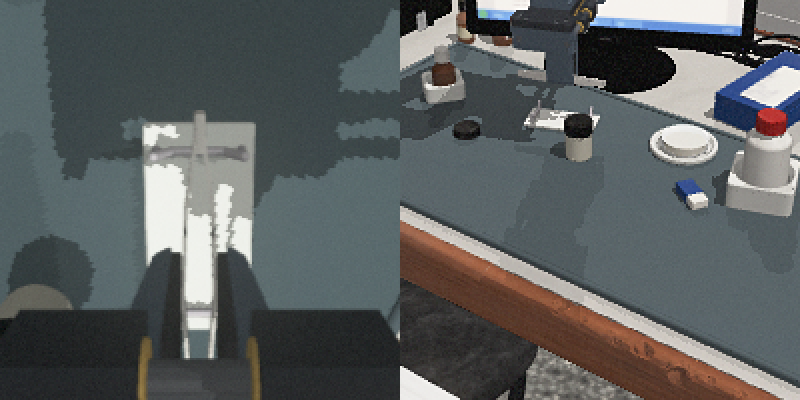

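The left crop shows the tweezers at x≈200, centred over the plate that spans 144–255. The right crop shows both bottles and the dish seated. I'm lowering onto the cradles.

{"name": "move_arm", "arguments": {
  "series": [
    {"x":0,"y":0,"z":-10,"wx":0,"wy":0,"wz":0,"claw":-1},
    {"x":0,"y":0,"z":-20,"wx":0,"wy":0,"wz":0,"claw":-1},
    {"x":0,"y":0,"z":-29,"wx":0,"wy":0,"wz":0,"claw":-1},
    {"x":0,"y":0,"z":-37,"wx":0,"wy":0,"wz":0,"claw":-1},
    {"x":0,"y":0,"z":-44,"wx":0,"wy":0,"wz":0,"claw":-1},
    {"x":0,"y":0,"z":-49,"wx":0,"wy":0,"wz":0,"claw":-1},
    {"x":0,"y":0,"z":-51,"wx":0,"wy":0,"wz":0,"claw":-1},
    {"x":0,"y":0,"z":-51,"wx":0,"wy":0,"wz":0,"claw":-1}
  ]
}}

```text
time_s: 24.8
eef_pos: [0.5909, 0.1456, 0.0189]
tool_rot: [-0.0, 0.567, 0.824, -0.0]
ft_force: [-0.6, -0.3, 1.1]
width: 0.0114
grasp_force: 8.0
```

{"name": "move_arm", "arguments": {
  "series": [
    {"x":0,"y":0,"z":0,"wx":0,"wy":0,"wz":0,"claw":-0.75},
    {"x":0,"y":0,"z":0,"wx":0,"wy":0,"wz":0,"claw":-0.65},
    {"x":0,"y":0,"z":0,"wx":0,"wy":0,"wz":0,"claw":-0.55},
    {"x":0,"y":0,"z":0,"wx":0,"wy":0,"wz":0,"claw":-0.45},
    {"x":0,"y":0,"z":8,"wx":0,"wy":0,"wz":0,"claw":-0.45},
    {"x":0,"y":0,"z":30,"wx":0,"wy":0,"wz":0,"claw":-0.45},
    {"x":0,"y":0,"z":60,"wx":0,"wy":0,"wz":0,"claw":-0.4},
    {"x":0,"y":0,"z":95,"wx":0,"wy":0,"wz":0,"claw":-0.4}
  ]
}}

```text
time_s: 25.47
eef_pos: [0.5901, 0.1454, 0.1141]
tool_rot: [-0.001, 0.567, 0.824, -0.001]
ft_force: [0.8, -0.5, -0.7]
width: 0.0275
grasp_force: 0.0
```

{"name": "move_arm", "arguments": {
  "series": [
    {"x":-10,"y":0,"z":20,"wx":0,"wy":0,"wz":0,"claw":-0.4},
    {"x":-25,"y":0,"z":40,"wx":0,"wy":0,"wz":0,"claw":-0.4},
    {"x":-50,"y":0,"z":50,"wx":0,"wy":0,"wz":0,"claw":-0.4},
    {"x":-80,"y":0,"z":50,"wx":0,"wy":0,"wz":0,"claw":-0.4},
    {"x":-105,"y":0,"z":50,"wx":0,"wy":0,"wz":0,"claw":-0.4},
    {"x":-120,"y":0,"z":50,"wx":0,"wy":0,"wz":0,"claw":-0.4},
    {"x":-120,"y":0,"z":50,"wx":0,"wy":0,"wz":0,"claw":-0.4},
    {"x":-120,"y":0,"z":50,"wx":0,"wy":0,"wz":0,"claw":-0.4}
  ]
}}

```text
time_s: 26.13
eef_pos: [0.4713, 0.1458, 0.1649]
tool_rot: [0.001, 0.566, 0.824, 0.001]
ft_force: [0.4, 0.1, -0.7]
width: 0.0277
grasp_force: 0.0
```

```bash
python3 - <<'E'
from h import *
print(st())
c,im,d,P=snap("w13")
s,ds=get_image("scene"); t,dt=get_image("top")
T=cloud(cam("top"),dt)
print("dish",circ(T,.018,.03,.632,-.0185,.05)); print("box",circ(T,.024,.034,.581,-.326,.03))
print("wb",circ(T,.108,.125,.593,-.149,.05)); print("bb",circ(T,.070,.085,.560,.328,.05))
cv2.imwrite("pics/w13c.png",np.hstack([cv2.resize(s[100:300,200:400,::-1],(400,400),interpolation=cv2.INTER_CUBIC),cv2.resize(t[100:200,200:300,::-1],(400,400),interpolation=cv2.INTER_CUBIC)]))
E
```

```text
t 26.13 tcp [471.3244 145.7948 164.9339] yaw 1.937 tilt 0.002 f [ 0.3532  0.1012 -0.6861] w 27.7 gf 0.0
dish (np.int64(542), 631.8, -19.1, 31.2, np.float64(0.02343003808816381))
box (np.int64(159), 581.6, -326.2, 19.4, np.float64(0.028108487829780857))
wb (np.int64(209), 592.6, -149.3, 17.5, np.float64(0.11644419204575611))
bb (np.int64(0), 0.0, 0.0, 0.0, np.float64(nan))h.py:32: RuntimeWarning: Mean of empty slice.
  q=P[m]; (a,b),rr=cv2.minEnclosingCircle((q[:,:2]*1000).astype(np.float32)); return m.sum(),round(a,1),round(b,1),round(rr,1),q[:,2].mean()
  ret = ret.dtype.type(ret / rcount)
```

View pics/w13c.png

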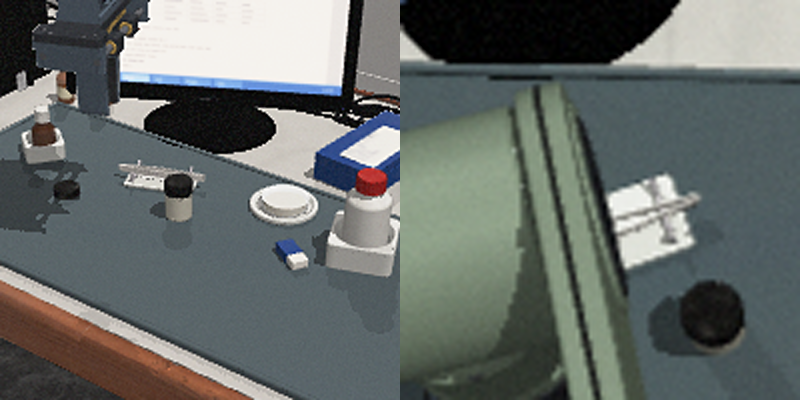

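The crops show the tweezers lying along both cradles (left crop 118–205, y≈173), with the bottles and dish seated. The arm hides the brown bottle from the top camera, so I'll move clear and check heights numerically.

{"name": "move_arm", "arguments": {
  "series": [
    {"x":-10,"y":-20,"z":15,"wx":0,"wy":0,"wz":0,"claw":-0.4},
    {"x":-25,"y":-50,"z":30,"wx":0,"wy":0,"wz":0,"claw":-0.4},
    {"x":-40,"y":-80,"z":45,"wx":0,"wy":0,"wz":0,"claw":-0.4},
    {"x":-55,"y":-110,"z":60,"wx":0,"wy":0,"wz":0,"claw":-0.4},
    {"x":-70,"y":-140,"z":60,"wx":0,"wy":0,"wz":0,"claw":-0.4},
    {"x":-85,"y":-170,"z":60,"wx":0,"wy":0,"wz":0,"claw":-0.4},
    {"x":-95,"y":-195,"z":60,"wx":0,"wy":0,"wz":0,"claw":-0.4},
    {"x":-95,"y":-200,"z":60,"wx":0,"wy":0,"wz":0,"claw":-0.4}
  ]
}}

```text
time_s: 26.95
eef_pos: [0.3752, -0.0573, 0.2242]
tool_rot: [0.0, 0.568, 0.823, -0.001]
ft_force: [-0.6, 0.9, -0.3]
width: 0.0273
grasp_force: 0.0
```

```bash
python3 - <<'E'
from h import *
print(st()); t,dt=get_image("top"); T=cloud(cam("top"),dt)
print("bb",circ(T,.070,.085,.560,.328,.05))
m=(T[...,2]>.021)&(T[...,2]<.05)&(np.hypot(T[...,0]-.591,T[...,1]-.146)<.07)
q=T[m];print("tw",m.sum(),np.round(rect(q),1),np.percentile(q[:,2],[10,50,90]))
a=np.deg2rad(111); L=(q[:,:2]-[.5908,.1461])@np.array([[np.cos(a)],[np.sin(a)]]); print(L.min(),L.max())
for lo,hi in((-.07,-.045),(-.03,0),(0,.03),(.045,.07)):
    k=(L[:,0]>lo)&(L[:,0]<hi); print(lo,k.sum(),np.median(q[k,2]) if k.any() else None)
E
```

```text
t 26.95 tcp [375.2175 -57.2751 224.204 ] yaw 1.933 tilt 0.002 f [-0.5772  0.8515 -0.2523] w 27.3 gf 0.0
bb (np.int64(70), 559.9, 325.7, 10.7, np.float64(0.07603285291842192))
tw 117 [591.2 147.8  36.1 116.7  20.8] [0.0218 0.0244 0.0279]
-0.056897705962182105 0.05975263364341701
-0.07 9 0.025063235680839346
-0.03 24 0.025323674129508533
0 30 0.024826430697098112
0.045 13 0.023839490583206002
```

Everything measures seated. The tweezers are level, centred within about 2 mm and aligned, and the brown cap is at its seated height.

```bash
python3 -c "
from workcell import *
print(job_done())"
```

```text
the job is handed in; nothing more can be done
None
```

All five items are seated in their holders, released and at rest, in the order asked, and the job was handed in at about 27 s of the 112 s limit.

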